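# Hang the paddle holder on the two pins of the sloping rest

## Task

Pick up the aluminium holder plate by its grip bar and hang it by its two holes on the two pins of the sloping rest, the end with the holes uppermost, pushed fully home so that it lies flat against the rest, then let go. Where the pair of pins is clamped along the rest's slot is not known beforehand, so find it by touch or by eye; leave everything else on the trolley where it is.

Things in the scene. Friction and masses are not known exactly. Their poses are not given: they have to be found in the camera images.
- holder_grip (a point): Middle of the grip bar of the loose holder (about 0.25 kg), 28 mm above its underside. Holder: aluminium plate 110 (x) by 120 (y) by 6 mm, lying flat at first. z: out of the plate on the bar's side (up at first); x: towards the end with two holes (uppermost when hung); y: along the bar. Bar: grey block 14 mm thick (x), 56 long (y), from 6 to 50 mm above the underside.
- holder_holes (a point): Point midway between the holder's two through holes, half-way through the plate (3 mm above its underside), same axes as the grip point and 35 mm from it along x. The holes are 11 mm in diameter, at y +42 and -42 mm from this point. At the other end two stub pegs, 10 mm in diameter and 18 mm tall, stand on the plate at x -82, y +47 and -47 mm from this point.
- rest_face (a point): Middle of the face of the fixed sloping rest: white board 150 (x, up the slope) by 210 mm (y, width), 70 mm above the trolley here. z: straight out of the face, back towards the robot and up, 28 degrees from vertical. When the holder hangs home its axes agree with these and its grip point is 28 mm out from the face at x about +5 mm (3 to 7).
- rest_slot (a point): Middle of the slot across the rest's face, at x +40 mm of the face, same axes. Two fixed steel pins, 8 mm in diameter, flat-ended, 28 mm long, stand out of the slot along z, 84 mm apart in y. The middle of the pair lies anywhere from y -20 to +20 mm of this point and is not reported. The pins are rigid and do not move when touched; the space between them is free.
- holder: The whole holder; origin under the middle of its plate, axes as the grip point.
- lens_a_c (a point): One bystander: clear lens in a chrome ring, 60 mm across, 9 mm high, with a tab reaching 49 mm from the lens centre along its +x; point at its middle. Leave it alone.
- lens_b_c (a point): Second bystander: clear lens in a chrome ring, 60 mm across, 9 mm high, with a tab reaching 49 mm from the lens centre along its +x; point at its middle. Leave it alone.
- lens_c_c (a point): Third bystander: clear lens in a chrome ring, 60 mm across, 9 mm high, with a tab reaching 49 mm from the lens centre along its +x; point at its middle. Leave it alone.
- pupillometer_c (a point): Bystander: silver pupillometer body 134 mm (x, with eyepieces) by 170 mm (y), 56 mm high; point at its middle. Leave it alone.
- paddle_c (a point): Bystander: green plastic hand paddle, flat, 184 mm long (x from -100 to +84), disc 68 mm across, 8 mm thick; point at its middle. Leave it alone.
- penlight_c (a point): Bystander: steel penlight 144 mm long (x from -60 to +84), 20 mm high; point near its middle. Leave it alone.
Mind the look-alikes: they are no part of the job. Leave any purple look-alike of the holder alone.

How it is judged:
By the outcome, as a careful person would: the job done as asked, in the order asked, and still so for the second after the job is handed in, with the robot touching nothing.
It also fails if it takes over 56 s, if anything falls off the work surface, if the arm or the gripper's body presses on something with over 40 N, if the wrist force passes 120 N, or if a joint passes its speed limit or range.

## Robot

A 7-joint arm with a two-finger parallel gripper is mounted at the origin on the work surface. World frame = base frame: x ahead of the robot, y to its left, z up, the work surface at z = 0. Lengths are in m, angles in rad, forces in N, time in s.
With the tool pointing down it reaches from about 0.35 to 0.9 m from the base axis. Payload 7.2 kg.
Tool frame: the origin (TCP) lies at the very end of the fingers, on their centre line; the grasp point (between the pads) lies 19 mm behind it (arm.hold_point_z is the distance from the TCP to the grasp point, in m); z points along the fingers, y is the line along which they close (so a half turn about z gives the same grasp; the last joint's range is limited). The gripper opens to 88 mm and grips with 3 to 60 N. Pads are 20 mm wide; open, the fingers measure 115 mm over their backs; the gripper's body (75 mm by 178 mm) begins 61 mm behind the grasp point.
Start: joints at [-1.224, 0.411, -0.013, 1.596, 0.006, 1.134, -0.082], TCP at [0.252, 0.572, 0.194] pointing down, gripper open.
Joint ranges: [-2.95, 2.95], [-0.29, 1.99], [-1.47, 1.44], [0.14, 2.54], [-1.03, 4.17], [0.13, 1.85], [-2.86, 2.86]. Speed limits (rad/s): [2.39, 2.39, 3.01, 3.01, 3.14, 3.14, 3.14].

## Interface

Orientations are given as a 3x3 rotation matrix whose columns are the frame's x, y, z axes.
In Python, from workcell import arm gives the robot as it stands.
- The arm moves only by the tool play_rows, never from a script. Its argument "moves" is a list that holds one entry, the list of rows, each a list of 5 numbers: the shift along the tool's x, y, z in m, then the turn about the tool's z in rad, then the opening, from 0 (shut) to 1 (fully open). A call has 1 to 8 rows; each row is the pose to reach, as a shift and turn from the pose commanded when the call began, along the tool's axes at that moment; what a row does not reach only later rows make up. A row lasts 1/8 s, in which the tool goes at most 62.5 mm and 10.7 degrees, less where a joint would pass 70% of its speed; a pose out of reach is approached as far as the arm can. A call with a gripper value outside its range is refused whole. The fingers move at their own pace and stop on an object; "grip_force" is the grip in N (left out, the last holds). Time passes only in rows, so rows that repeat a pose let the fingers close. It gives the time, the measured TCP pose, the force, the opening and the grip force at its end, in the units of the state.
- arm.observe(): the state, without advancing time (a new reading comes with each control period).
- arm.read_camera(name): name is "scene" or "top" or "wrist"; returns a dict with "image" (400x640x3 uint8, red, green, blue), "z_map" (400x640 float32, m along the optical axis (not along the pixel's ray), 0 where there is no reading), "fx", "fy", "cx", "cy" (pixels), "k1" (the pictures are not rectified: a ray, as slopes to the right and down, at radius r is drawn at 1 + k1 r^2 times it, then the intrinsics apply), "rvec" (rotation vector, rad) and "tvec" (3), from world to camera coordinates, as OpenCV has them. Camera axes: x right, y down, z forward; pixel columns grow to the right and rows downward; lengths in m; the calibration is good to about 2 mm. A picture is of the moment at which its call begins.
- arm.close_job(): hands the job in; it is judged then, once.
The state is a dict: "t": time; "joint_positions": joint angles; "qd": joint speeds; "joint_torque": joint torques, N m; "eef_pos": TCP position; "tcp_rot": TCP orientation; "wrist_force": force on the tool from outside, world axes, zero at the start; "ft_torque": the same for the moment, N m; "grip_width": finger opening in m; "grip_force": force on a finger pad.
Only numpy, scipy, OpenCV 4.12 (cv2) and the standard library are available. Lean on these libraries where they do the work, as an engineer would, in place of code of your own. Each camera call takes 0.05 s, during which the arm holds its last target. There are 200 camera calls.

## Working session

There is one attempt and no reset: what is moved stays moved. The work goes in short steps, Python scripts to look and compute and a tool call to move; the robot and the scene stay as the last step left them, time stands still between calls to the robot, and variables do not carry over. Pictures are saved under pics/ and viewed, at most 10 in all, crops included, and the job is handed in when it is done.

Besides the shell and the picture viewer there is one more tool, called as name([rows], argument=value, ...), one row to a line, values as JSON. play_rows: Moves the arm, as the interface text tells. Its arguments: {"type":"object","properties":{"moves":{"type":"array","items":{"type":"array","items":{"type":"array","items":{"type":"number"}}}},"grip_force":{"type":"number"}},"required":["moves"]}

```bash
ls; mkdir -p pics; cat > h.py <<'E'
import numpy as np,cv2
from workcell import arm
def cam(n):
    c=arm.read_camera(n); c['R']=cv2.Rodrigues(np.array(c['rvec'],float))[0]; c['t']=np.array(c['tvec'],float).reshape(3)
    c['K']=np.array([[c['fx'],0,c['cx']],[0,c['fy'],c['cy']],[0,0,1.]]); c['d']=np.array([c['k1'],0,0,0.]); return c
def ray(c,uv):
    p=cv2.undistortPoints(np.array(uv,float).reshape(-1,1,2),c['K'],c['d']).reshape(-1,2)
    d=np.c_[p,np.ones(len(p))]@c['R']; return -c['R'].T@c['t'],d
def plane(c,uv,z):
    o,d=ray(c,uv); return o+d*((z-o[2])/d[:,2])[:,None]
def deep(c,uv):
    o,d=ray(c,uv); uv=np.array(uv).reshape(-1,2).astype(int)
    return o+d*c['z_map'][uv[:,1],uv[:,0]][:,None]
def proj(c,P): return cv2.projectPoints(np.array(P,float).reshape(-1,1,3),np.array(c['rvec'],float),c['t'],c['K'],c['d'])[0].reshape(-1,2)
def save(c,n): cv2.imwrite('pics/'+n+'.png',c['image'][:,:,::-1])
E
python3 - <<'E'
from h import *
s=arm.observe(); print({k:np.round(v,3).tolist() for k,v in s.items()}, arm.hold_point_z)
for n in('top','scene'):
    c=cam(n); save(c,n+'0'); print(n,c['fx'],c['k1'],(-c['R'].T@c['t']).round(3),c['R'][2].round(2))
E
```

```text
pics
{'t': 0.0, 'joint_positions': [-1.224, 0.412, -0.013, 1.597, 0.006, 1.134, -0.082], 'qd': [-0.0, -0.001, 0.0, 0.002, -0.001, 0.001, -0.002], 'joint_torque': [-0.0, -58.795, 0.642, -29.107, -0.054, 0.019, 0.0], 'eef_pos': [0.252, 0.571, 0.194], 'tcp_rot': [[-0.915, 0.403, -0.001], [0.403, 0.915, -0.002], [-0.0, -0.002, -1.0]], 'wrist_force': [1.1, 0.122, -0.214], 'ft_torque': [0.036, -0.041, -0.041], 'grip_force': 0.0, 'grip_width': 0.088} 0.0187
top 475.84160011495004 -0.11294921540248043 [ 0.26  -0.01   1.403] [ 0.18  0.   -0.98]
scene 502.142495749073 0.03287782474195558 [1.705 0.114 1.358] [-0.68 -0.08 -0.73]
```

View pics/top0.png

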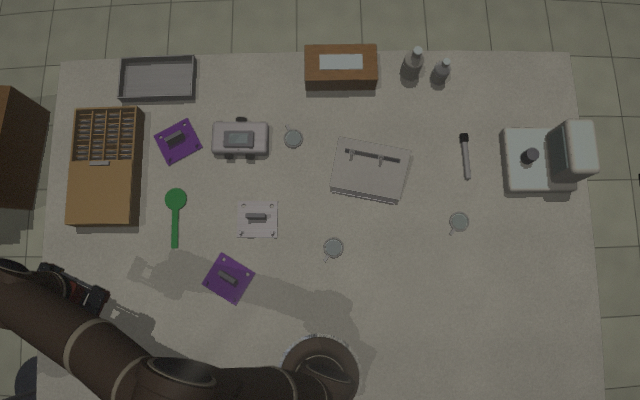

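View pics/scene0.png

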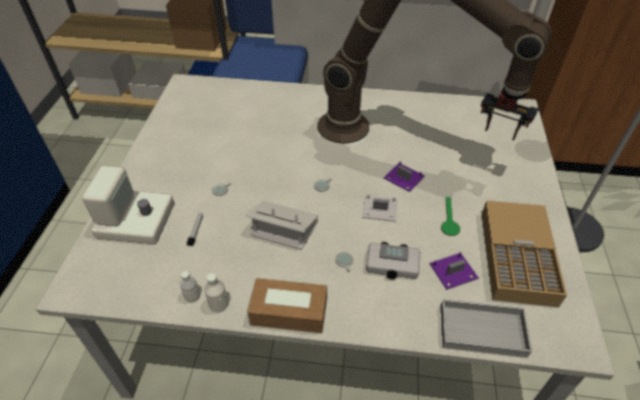

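The top picture shows three candidates for the holder: the silver plate with grey bar at (257,218), purple at (178,141) and purple at (229,278). The silver one is the holder. The rest is at (371,170), with two pins near (350,152) and (380,160). I'll check both in one close crop.

```bash
python3 - <<'E'
from h import *
c=cam('top'); np.savez('top.npz',im=c['image'],z=c['z_map'])
im=c['image'][:,:,::-1]
a=cv2.resize(im[190:250,225:285],(400,400),interpolation=cv2.INTER_CUBIC)
b=cv2.resize(im[130:210,320:420],(400,320),interpolation=cv2.INTER_CUBIC)
s=cam('scene'); d=cv2.resize(s['image'][195:250,240:325,::-1],(400,259),interpolation=cv2.INTER_CUBIC)
o=np.zeros((600,800,3),np.uint8); o[:400,:400]=a; o[:320,400:]=b; o[330:589,400:]=d
cv2.imwrite('pics/crop1.png',cv2.convertScaleAbs(o,alpha=1.5))
# rest plane by depth
pts=[(u,v) for u in range(338,402,4) for v in range(162,190,4)]
P=deep(c,pts); print(P[:3].round(3),(P[:,2].min(),P[:,2].max()))
m=np.median(P,0); ok=np.ones(len(P),bool)
for _ in range(5):
    m=P[ok].mean(0); n=np.linalg.svd(P[ok]-m)[2][2]; n*=np.sign(n[2]); r=(P-m)@n; ok=abs(r)<.004
print(m.round(4),n.round(3),ok.mean(),np.degrees(np.arccos(n[2])))
print('holder',deep(c,[(257,215),(245,207),(275,235),(262,232)]).round(3))
E
```

```text
[[ 0.611 -0.067  0.066]
 [ 0.599 -0.066  0.066]
 [ 0.588 -0.066  0.062]] (np.float64(0.03426105462832396), np.float64(0.08655345994523533))
[ 0.575  -0.1526  0.0624] [-0.453  0.094  0.886] 0.8839285714285714 27.586778056849383
holder [[0.462 0.169 0.051]
 [0.493 0.211 0.008]
 [0.409 0.122 0.002]
 [0.418 0.16  0.007]]
```

View pics/crop1.png

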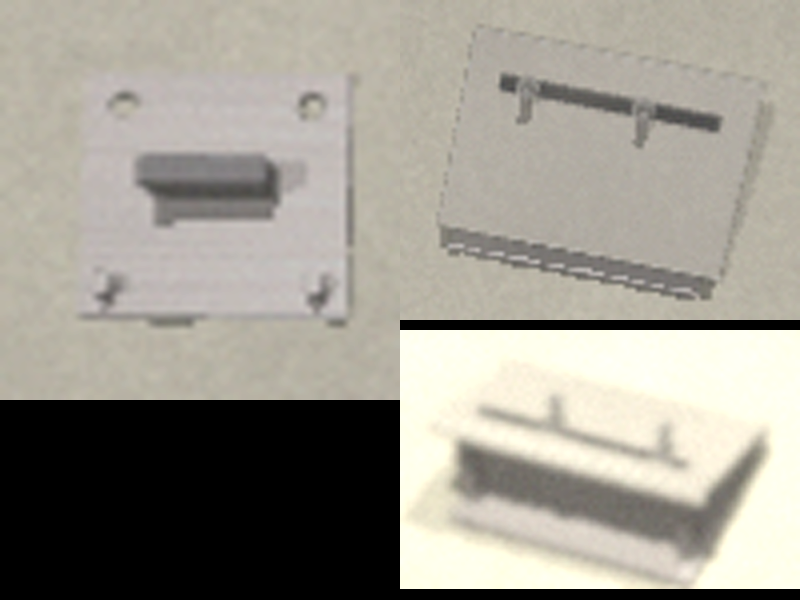

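The crop shows the silver holder with its two holes at crop (124,104) and (312,105), and two pegs at the near end. On the rest, the pins run from base to tip as (527,85)→(523,120) and (645,105)→(640,143).

```bash
cat > m1.py <<'E'
from h import *
c=cam('top')
A=lambda p:np.array(p,float)/6.6667+[224.5,189.5]
B=lambda p:(np.array(p,float)-[400,0])/4+[319.6,129.6]
H=plane(c,A([(124,104),(312,105)]),.006); y=H[0]-H[1]; print('holes',H.round(4),np.linalg.norm(y),'yaw',np.degrees(np.arctan2(-y[0],y[1])))
y/=np.linalg.norm(y); x=np.array([y[1],-y[0],0]); g=H.mean(0)-.035*x; print('grip',g.round(4))
T=plane(c,A([(135,155),(266,155),(270,185),(140,185)]),.05); print('bartop',T.mean(0).round(4))
pk=plane(c,A([(84,73),(348,73),(350,318),(80,318)]),.006); print('plate',pk.round(3),pk.mean(0).round(4))
m=np.array([.575,-.1526,.0624]);n=np.array([-.453,.094,.886]);n/=np.linalg.norm(n)
def onp(uv,h=0):
    o,d=ray(c,uv); return o+d*(((m+h*n-o)@n)/(d@n))[:,None]
C=onp(B([(478,27),(766,82),(718,275),(440,225)])); print('rest',C.round(4),C.mean(0).round(4),[np.linalg.norm(C[i]-C[i-1]).round(4) for i in range(4)])
F=C.mean(0); yy=(C[0]-C[1]+C[3]-C[2]); yy-=n*(yy@n); yy/=np.linalg.norm(yy); xx=np.cross(yy,n); print('x',xx.round(3),'y',yy.round(3),'yaw',np.degrees(np.arctan2(-yy[0],yy[1])))
for nm,uv,h in(('base',[(527,88),(645,108)],0),('tip',[(523,119),(640,142)],.028)):
    P=onp(B(uv),h); print(nm,P.round(4),((P-F)@np.c_[xx,yy,n]).round(4))
E
python3 m1.py
```

```text
holes [[0.4996 0.2172 0.006 ]
 [0.4977 0.1327 0.006 ]] 0.08457728630574539 yaw -1.2560618296147321
grip [0.4637 0.1757 0.006 ]
bartop [0.4626 0.1756 0.05  ]
plate [[0.514 0.235 0.006]
 [0.512 0.117 0.006]
 [0.402 0.116 0.006]
 [0.404 0.236 0.006]] [0.4579 0.1759 0.006 ]
rest [[ 0.6764 -0.07    0.1055]
 [ 0.6329 -0.2736  0.1049]
 [ 0.5066 -0.2442  0.0371]
 [ 0.5474 -0.0416  0.0365]] [ 0.5908 -0.1574  0.071 ] [np.float64(0.149), np.float64(0.2082), np.float64(0.1463), np.float64(0.2067)]
x [ 0.868 -0.18   0.463] y [ 0.203  0.979 -0.   ] yaw -11.72067432057983
base [[ 0.6357 -0.1048  0.0883]
 [ 0.6194 -0.1887  0.0889]] [[ 0.0375  0.0606  0.    ]
 [ 0.0388 -0.0249 -0.    ]]
tip [[ 0.6082 -0.1     0.1054]
 [ 0.5903 -0.182   0.1049]] [[ 0.0207  0.0597  0.028 ]
 [ 0.0197 -0.0242  0.028 ]]
```

play_rows([
  [[-0.044,-0.035,0,-0.05,1],[-0.088,-0.069,0,-0.1,1],[-0.132,-0.104,0,-0.15,1],[-0.176,-0.139,0,-0.2,1],[-0.22,-0.173,0,-0.25,1],[-0.264,-0.208,0,-0.3,1],[-0.31,-0.243,0,-0.35,1],[-0.353,-0.277,0,-0.393,1]],
], grip_force=20)

```text
t: 1.25
eef_pos: [0.4641, 0.1744, 0.1947]
tcp_rot: [[-1.0, 0.02, 0.001], [0.02, 1.0, 0.0], [-0.001, 0.0, -1.0]]
wrist_force: [0.3, 0.2, 0.2]
grip_width: 0.0877
grip_force: 0.0
```

```bash
python3 - <<'E'
from h import *
c=cam('wrist'); save(c,'wrist1'); s=arm.observe(); print(s['t'],s['eef_pos'].round(4),s['tcp_rot'].round(3).tolist(),s['qd'].round(2))
print(c['fx'],(-c['R'].T@c['t']).round(3),c['R'][2].round(2))
print(proj(c,[(.4637,.1757,.05),(.4996,.2172,.006),(.4977,.1327,.006)]).round(0))
E
```

```text
1.3 [0.4673 0.1668 0.1948] [[-1.0, 0.026, 0.002], [0.026, 1.0, -0.003], [-0.002, -0.003, -1.0]] [-0.04 -0.01 -0.02  0.01  0.02  0.   -0.24]
342.6446996623303 [0.382 0.177 0.385] [ 0.3  -0.01 -0.95]
[[324. 177.]
 [361. 197.]
 [288. 197.]]
```

View pics/wrist1.png

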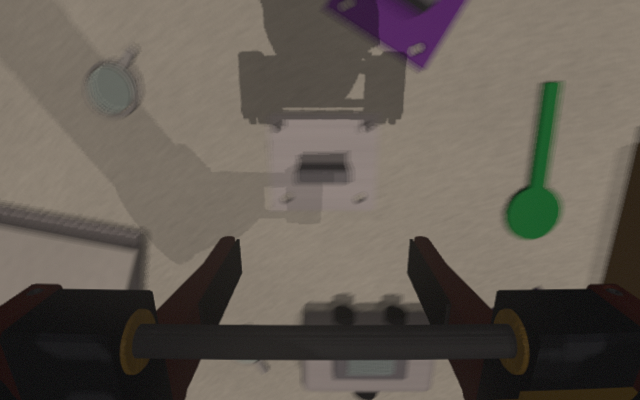

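The wrist picture shows the silver holder with its bar at (323,168) and holes at (361,198) and (287,199). These match the projected estimates. I'll let the arm settle.

play_rows([
  [[0,0,0.06,0,1],[0,0,0.1,0,1],[0,0,0.1,0,1],[0,0,0.1,0,1]],
])

```text
t: 1.8
eef_pos: [0.4641, 0.1767, 0.0957]
tcp_rot: [[-1.0, 0.022, 0.001], [0.022, 1.0, 0.001], [-0.001, 0.001, -1.0]]
wrist_force: [0.2, -0.8, -0.1]
grip_width: 0.0877
grip_force: 0.0
```

```bash
python3 - <<'E'
from h import *
c=cam('wrist'); s=arm.observe(); print(s['t'],s['eef_pos'].round(4),s['tcp_rot'].round(3).tolist(),s['qd'].round(2))
o=cv2.resize(c['image'][120:400,180:460,::-1],(600,600)); cv2.imwrite('pics/w2.png',o)
print(proj(c,[(.4637,.1757,.05),(.4996,.2172,.006),(.4977,.1327,.006)]).round(0))
E
```

```text
1.85 [0.4645 0.1769 0.0962] [[-1.0, 0.022, 0.002], [0.022, 1.0, 0.001], [-0.002, 0.001, -1.0]] [-0.   -0.01 -0.   -0.    0.   -0.01  0.  ]
[[321. 209.]
 [370. 230.]
 [274. 230.]]
```

View pics/w2.png

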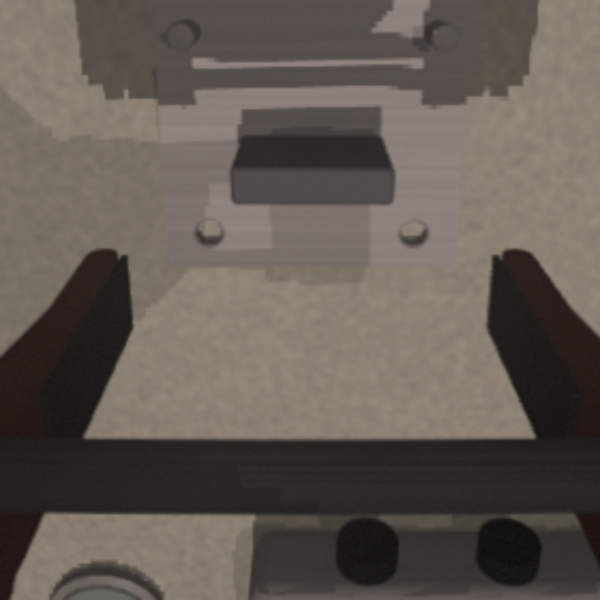

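The crop shows the bar (crop 233–393, y 137–203) centred between the fingers, and the holes at (209,231) and (413,231). I'll descend and grip across the 56 mm length.

play_rows([
  [[0.002,0,0.04,0,1],[0.002,0,0.07,0,1],[0.002,0,0.082,0,1],[0.002,0,0.082,0,1],[0.002,0,0.082,0,0.5],[0.002,0,0.082,0,0.5],[0.002,0,0.082,0,0.5],[0.002,0,0.082,0,0.5]],
], grip_force=20)

```text
t: 2.85
eef_pos: [0.4617, 0.1766, 0.0129]
tcp_rot: [[-1.0, 0.022, 0.001], [0.022, 1.0, 0.001], [-0.001, 0.001, -1.0]]
wrist_force: [-0.4, 0.6, 4.7]
grip_width: 0.0558
grip_force: 20.0
```

play_rows([
  [[0,0,0,0,0.5],[0,0,0,0,0.5],[0,0,0,0,0.5]],
])

```text
t: 3.22
eef_pos: [0.4616, 0.1766, 0.0129]
tcp_rot: [[-1.0, 0.022, 0.001], [0.022, 1.0, 0.001], [-0.001, 0.001, -1.0]]
wrist_force: [-1.0, 0.8, 5.3]
grip_width: 0.0561
grip_force: 20.0
```

play_rows([
  [[0,0,-0.02,0,0.5],[0,0,-0.06,0,0.5],[0,0,-0.11,0,0.5],[0,0,-0.16,0,0.5],[0,0,-0.19,0,0.5],[0,0,-0.19,0,0.5],[0,0,-0.19,0,0.5]],
])

```text
t: 4.1
eef_pos: [0.4603, 0.1758, 0.2008]
tcp_rot: [[-1.0, 0.022, -0.002], [0.022, 1.0, -0.001], [0.002, -0.001, -1.0]]
wrist_force: [-0.5, -0.0, -3.5]
grip_width: 0.0556
grip_force: 20.0
```

```bash
cat > tilt.py <<'E'
from h import *
import sys
# fit plate plane, in tool-relative world coordinates, from wrist depth
c=cam('wrist'); s=arm.observe(); p=s['eef_pos']; R=s['tcp_rot']
print(s['t'],p.round(4),R[:,1].round(3),s['wrist_force'].round(1),s['grip_width'].round(4))
v,u=np.mgrid[0:400:2,0:640:2]; uv=np.c_[u.ravel(),v.ravel()]; P=deep(c,uv)
L=(P-p)@R; y=L[:,1]; 
k=(abs(y)<.058)&(L[:,0]>-.06)&(L[:,0]<.06)&(L[:,2]>-.03)&(L[:,2]<.055)&((abs(y)>.043)|(abs(L[:,0])>.03))
Q=L[k]; ok=np.ones(len(Q),bool)
for th in(.02,.01,.006,.004,.003):
    m=np.median(Q[ok],0); a,*_=np.linalg.lstsq(np.c_[Q[ok][:,:2],np.ones(ok.sum())],Q[ok][:,2],rcond=None); r=Q[:,2]-np.c_[Q[:,:2],np.ones(len(Q))]@a; ok=abs(r)<th
print('n',k.sum(),ok.sum(),'tilt deg (x-slope; + = holes end [-tool x] up)',np.degrees(np.arctan(a[0])),'roll',np.degrees(np.arctan(a[1])),'plate top below TCP',a[2])
if len(sys.argv)>1: save(c,sys.argv[1])
E
python3 tilt.py w3
```

```text
Traceback (most recent call last):
  File "tilt.py", line 5, in <module>
    print(s['t'],p.round(4),R[:,1].round(3),s['wrist_force'].round(1),s['grip_width'].round(4))
                                                                      ^^^^^^^^^^^^^^^^^^^^^
AttributeError: 'float' object has no attribute 'round'
```

```bash
sed -i "s/,s\['grip_width'\].round(4)/,s['grip_width']/" tilt.py; python3 tilt.py w3
```

```text
4.2 [0.4602 0.1758 0.2005] [ 0.022  1.    -0.002] [ 0.  -1.  -3.8] 0.0555173548363135
n 4127 3873 tilt deg (x-slope; + = holes end [-tool x] up) 0.16803032226615183 roll -0.05292678473984059 plate top below TCP 0.006958326023700598
```

View pics/w3.png

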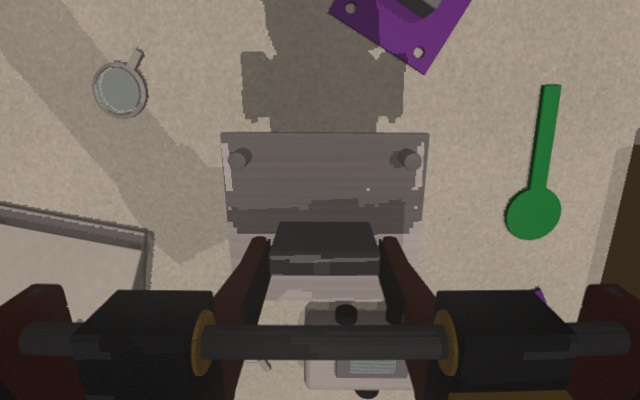

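The wrist picture shows the holder gripped flat with the pegs at (238,158) and (412,158). The tool stays vertical, so I'll tilt the holder to the slope by pressing its hole-end edge on the rest's face below the pins. The bar will pivot between the pads.

play_rows([
  [[-0.01,-0.03,0,0.02,0.5],[-0.026,-0.08,0,0.06,0.5],[-0.042,-0.13,0,0.09,0.5],[-0.057,-0.18,0,0.12,0.5],[-0.073,-0.23,0,0.16,0.5],[-0.089,-0.28,0,0.182,0.5],[-0.096,-0.304,0,0.182,0.5],[-0.096,-0.304,0,0.182,0.5]],
])

```text
t: 5.2
eef_pos: [0.5499, -0.1323, 0.2007]
tcp_rot: [[-0.978, 0.206, -0.003], [0.206, 0.979, -0.001], [0.002, -0.002, -1.0]]
wrist_force: [-0.6, 0.1, -2.8]
grip_width: 0.0556
grip_force: 20.0
```

play_rows([
  [[0,0,0.03,0,0.5],[0,0,0.07,0,0.5],[0,0,0.1,0,0.5],[0,0,0.1,0,0.5],[0,0,0.1,0,0.5]],
])

```text
t: 5.82
eef_pos: [0.5511, -0.1292, 0.1031]
tcp_rot: [[-0.979, 0.202, 0.0], [0.202, 0.979, 0.0], [-0.0, 0.0, -1.0]]
wrist_force: [0.6, -0.6, -2.9]
grip_width: 0.0559
grip_force: 20.0
```

```bash
python3 tilt.py
```

```text
5.875 [ 0.5515 -0.1294  0.1036] [0.202 0.979 0.   ] [-0.3  0.  -2.7] 0.05573397340222829
n 4090 3894 tilt deg (x-slope; + = holes end [-tool x] up) 0.031035289110814924 roll 0.022435912315669954 plate top below TCP 0.007481511679426069
```

play_rows([
  [[0,0,0.006,0,0.5],[0,0,0.012,0,0.5],[0,0,0.016,0,0.5],[0,0,0.02,0,0.5],[0,0,0.024,0,0.5],[0,0,0.024,0,0.5]],
])

```text
t: 6.62
eef_pos: [0.5476, -0.1289, 0.0777]
tcp_rot: [[-0.979, 0.203, -0.006], [0.203, 0.979, 0.002], [0.006, 0.001, -1.0]]
wrist_force: [-8.4, 2.2, 4.9]
grip_width: 0.0558
grip_force: 20.0
```

```bash
python3 tilt.py
```

```text
6.675 [ 0.5476 -0.1289  0.0778] [0.203 0.979 0.001] [-9.3  1.7  4.5] 0.0559830920198196
n 4218 3863 tilt deg (x-slope; + = holes end [-tool x] up) 9.558461732905133 roll 0.24457800823618175 plate top below TCP 0.006761517156056598
```

It is pivoting: the tilt is now 9.6° and the force is low. I'll continue.

play_rows([
  [[0,0,0.003,0,0.5],[0,0,0.006,0,0.5],[0,0,0.009,0,0.5],[0,0,0.011,0,0.5],[0,0,0.011,0,0.5]],
])

```text
t: 7.3
eef_pos: [0.5477, -0.1291, 0.0666]
tcp_rot: [[-0.979, 0.203, -0.006], [0.203, 0.979, 0.002], [0.006, 0.0, -1.0]]
wrist_force: [-7.3, 1.3, 1.5]
grip_width: 0.0555
grip_force: 20.0
```

```bash
python3 tilt.py
```

```text
7.35 [ 0.5478 -0.1291  0.0667] [0.203 0.979 0.   ] [-7.6  1.7  1.3] 0.05576243152902014
n 3758 3534 tilt deg (x-slope; + = holes end [-tool x] up) 21.237251874905947 roll 0.3038439446694131 plate top below TCP 0.005907882216182255
```

play_rows([
  [[0,0,0.003,0,0.5],[0,0,0.005,0,0.5],[0,0,0.007,0,0.5],[0,0,0.007,0,0.5]],
])

```text
t: 7.85
eef_pos: [0.5486, -0.1294, 0.0601]
tcp_rot: [[-0.979, 0.202, -0.004], [0.202, 0.979, 0.001], [0.004, 0.0, -1.0]]
wrist_force: [-6.1, 0.8, 1.8]
grip_width: 0.0554
grip_force: 20.0
```

```bash
python3 tilt.py
```

```text
7.9 [ 0.5486 -0.1294  0.0601] [0.202 0.979 0.   ] [-6.4  1.   4. ] 0.05598953599999083
n 3190 3026 tilt deg (x-slope; + = holes end [-tool x] up) 28.17556957042776 roll 0.32310835246890773 plate top below TCP 0.006588613680646027
```

play_rows([
  [[0,0,0.0015,0,0.5],[0,0,0.0015,0,0.5]],
])

```text
t: 8.15
eef_pos: [0.549, -0.1295, 0.0599]
tcp_rot: [[-0.979, 0.203, -0.003], [0.203, 0.979, 0.001], [0.003, 0.001, -1.0]]
wrist_force: [-10.0, 3.4, 15.4]
grip_width: 0.0553
grip_force: 20.0
```

```bash
python3 tilt.py w4
```

```text
8.2 [ 0.549  -0.1295  0.0599] [0.203 0.979 0.001] [-9.6  2.4 15.3] 0.05570358381626269
n 3200 3039 tilt deg (x-slope; + = holes end [-tool x] up) 28.096742975803515 roll 0.32562452422621757 plate top below TCP 0.006181935090616215
```

View pics/w4.png

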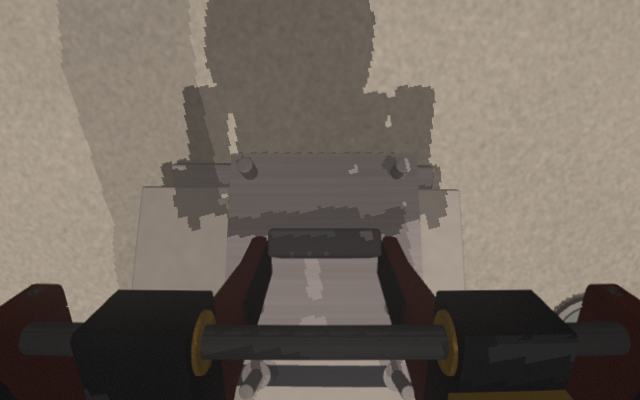

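The holder now lies flush on the face at 28.1°. The pins are visible at about (255,378) and (398,376). I'll lift off along the normal, then compare pins and holder in a close crop.

play_rows([
  [[0.008,0,-0.015,0,0.5],[0.016,0,-0.03,0,0.5],[0.021,0,-0.04,0,0.5],[0.021,0,-0.04,0,0.5],[0.021,0,-0.04,0,0.5]],
])

```text
t: 8.82
eef_pos: [0.5302, -0.1253, 0.0988]
tcp_rot: [[-0.979, 0.202, 0.0], [0.202, 0.979, 0.0], [-0.0, 0.0, -1.0]]
wrist_force: [-0.5, -0.2, -3.7]
grip_width: 0.0556
grip_force: 20.0
```

```bash
python3 tilt.py; cat > pins.py <<'E'
from h import *
import sys
c=cam('wrist'); s=arm.observe()
F=np.array([.5908,-.1574,.071]); a=np.radians(28); h=np.array([.979,-.203,0]); X=h*np.cos(a)+[0,0,np.sin(a)]; Y=np.array([.203,.979,0]); N=-h*np.sin(a)+np.array([0,0,np.cos(a)])
P=[F+.04*X+(.018+y)*Y+z*N for y in(.042,-.042) for z in(0,.028)]
print('pred pins base,tip',proj(c,P).round(1).tolist())
G=s['eef_pos']+np.array([0,0,.0187]); print('grip in rest frame',((G-F)@np.c_[X,Y,N]).round(4))
# predicted holder parts (31.7 mm grip height)
Q=[G-.0317*N+x*X+y*Y+z*N for x,y,z in((.035,.042,.006),(.035,-.042,.006),(-.047,.047,.024),(-.047,-.047,.024),(.05,.06,.006),(.05,-.06,.006))]
print('holes,pegtops,edge',proj(c,Q).round(1).tolist())
u0,u1,v0,v1=[int(k) for k in sys.argv[2:6]]
cv2.imwrite('pics/'+sys.argv[1]+'.png',cv2.convertScaleAbs(cv2.resize(c['image'][v0:v1,u0:u1,::-1],None,fx=800/(u1-u0),fy=800/(u1-u0),interpolation=cv2.INTER_CUBIC),alpha=1.4))
E
python3 pins.py p1 210 450 230 400
```

```text
8.875 [ 0.5301 -0.1254  0.0986] [ 0.202  0.979 -0.   ] [-0.8 -0.5 -3.1] 0.05578544924893034
n 3309 3152 tilt deg (x-slope; + = holes end [-tool x] up) 27.125849095455457 roll 0.33029365975896124 plate top below TCP 0.005858846595145664
pred pins base,tip [[379.5, 359.2], [386.4, 371.1], [262.9, 359.2], [255.3, 371.2]]
grip in rest frame [-0.0366  0.019   0.0718]
holes,pegtops,edge [[391.5, 307.7], [253.2, 307.8], [400.8, 169.1], [243.7, 169.2], [422.1, 333.2], [222.6, 333.3]]
```

View pics/p1.png

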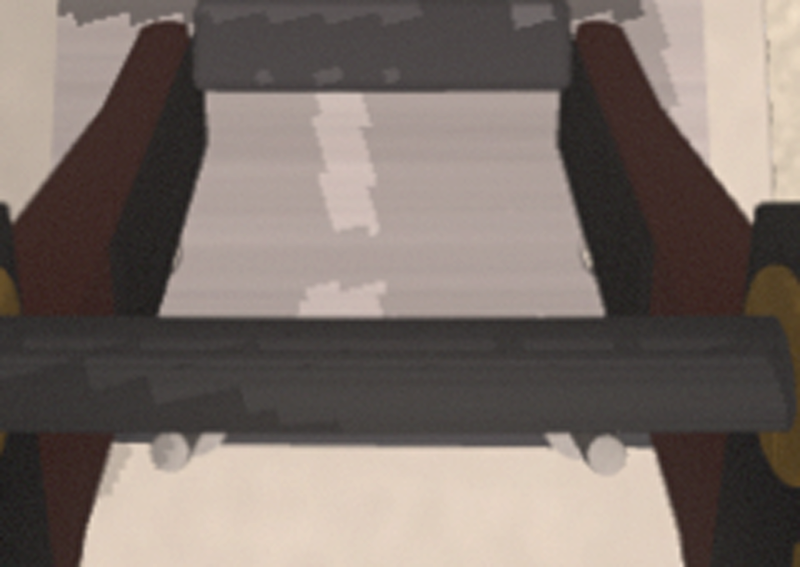

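The crop shows the pin tips at full-image (261,365.6) and (391.8,366.5), midpoint u 326.4. Bar and plate are centred at u≈324.6. I'll now measure pins against pegs and bar in the same depth picture.

```bash
cat > rel.py <<'E'
from h import *
import sys
c=cam('wrist'); s=arm.observe(); np.savez('w.npz',im=c['image'],z=c['z_map'])
a=np.radians(float(sys.argv[1])); R=s['tcp_rot']; h=-R[:,0]; Y=R[:,1]; Z=-R[:,2]
X=h*np.cos(a)+Z*np.sin(a); N=-h*np.sin(a)+Z*np.cos(a); G=s['eef_pos']+.0187*Z-.0037*N  # nominal grip point
M=np.c_[X,Y,N]
v,u=np.mgrid[0:400,0:640]; uv=np.c_[u.ravel(),v.ravel()]; L=(deep(c,uv)-G)@M; L[:,2]+=.028
def box(n,x,y,z):
    k=(L[:,0]>x[0])&(L[:,0]<x[1])&(L[:,1]>y[0])&(L[:,1]<y[1])&(L[:,2]>z[0])&(L[:,2]<z[1]); q=L[k]*1000
    print(n,k.sum(),'' if k.sum()<4 else [np.percentile(q,p,axis=0).round(1).tolist() for p in(2,50,98)])
box('peg+',(-.065,-.03),(.03,.06),(.02,.03)); box('peg-',(-.065,-.03),(-.06,-.03),(.02,.03))
box('bartop',(-.02,.02),(-.024,.024),(.045,.056)); box('plate',(.012,.03),(-.02,.02),(0,.012)); box('plate-',(-.054,-.02),(-.02,.02),(0,.012))
for p in((261,365),(392,366),(261,367),(392,368)): print('pin tip',p,(L[p[1]*640+p[0]]*1000).round(1))
E
python3 rel.py 28
```

```text
peg+ 259 [[-53.3, 43.2, 20.9], [-48.4, 47.0, 28.0], [-44.5, 51.6, 29.3]]
peg- 266 [[-53.2, -50.1, 20.8], [-48.2, -45.1, 28.3], [-44.4, -41.0, 29.7]]
bartop 2795 [[-8.4, -23.1, 51.8], [-1.5, -0.5, 53.6], [4.8, 23.0, 54.9]]
plate 2022 [[12.3, -19.0, 8.0], [21.1, -0.2, 9.4], [29.9, 19.1, 10.8]]
plate- 3340 [[-53.4, -19.2, 8.9], [-36.6, -0.2, 10.3], [-20.7, 19.2, 11.6]]
pin tip (261, 365) [ 72.7 -39.5 -12. ]
pin tip (392, 366) [ 73.6  44.6 -12.4]
pin tip (261, 367) [ 73.4 -39.2 -10.1]
pin tip (392, 368) [ 74.5  44.4 -11.3]
```

play_rows([
  [[-0.012,0.001,-0.0065,0,0.5],[-0.024,0.002,-0.013,0,0.5],[-0.0354,0.0018,-0.0188,0,0.5],[-0.0354,0.0018,-0.0188,0,0.5],[-0.0354,0.0018,-0.0188,0,0.5]],
])

```text
t: 9.6
eef_pos: [0.5647, -0.1309, 0.1174]
tcp_rot: [[-0.979, 0.203, -0.001], [0.203, 0.979, 0.0], [0.001, -0.0, -1.0]]
wrist_force: [0.4, -0.5, -3.0]
grip_width: 0.0556
grip_force: 20.0
```

```bash
python3 tilt.py; python3 rel.py 28; python3 pins.py p2 230 420 200 340
```

```text
9.65 [ 0.5645 -0.1309  0.1174] [ 0.203  0.979 -0.   ] [-0.4 -0.4 -2.3] 0.0558290817771455
n 3312 3154 tilt deg (x-slope; + = holes end [-tool x] up) 27.07376173252297 roll 0.31452189192965807 plate top below TCP 0.0060909533461739225
peg+ 254 [[-53.4, 43.2, 20.7], [-48.5, 47.0, 27.8], [-44.5, 51.6, 29.3]]
peg- 269 [[-53.2, -50.1, 20.9], [-48.3, -45.2, 28.3], [-44.4, -41.1, 29.6]]
bartop 2790 [[-8.4, -23.0, 51.9], [-1.5, -0.5, 53.5], [4.8, 23.1, 54.9]]
plate 2034 [[12.2, -19.1, 7.8], [21.1, -0.3, 9.3], [29.9, 19.1, 10.7]]
plate- 3341 [[-53.3, -19.2, 8.8], [-36.6, -0.3, 10.2], [-20.7, 19.2, 11.5]]
pin tip (261, 365) [ 120.4  -69.7 -185.4]
pin tip (392, 366) [ 122.2   77.1 -187. ]
pin tip (261, 367) [ 123.3  -70.1 -188. ]
pin tip (392, 368) [ 124.8   77.4 -188.8]
pred pins base,tip [[375.9, 302.6], [382.2, 307.3], [262.2, 302.7], [254.7, 307.4]]
grip in rest frame [0.0032 0.0207 0.0722]
holes,pegtops,edge [[391.7, 308.0], [253.3, 308.2], [401.0, 169.3], [243.8, 169.5], [422.3, 333.6], [222.7, 333.8]]
```

View pics/p2.png

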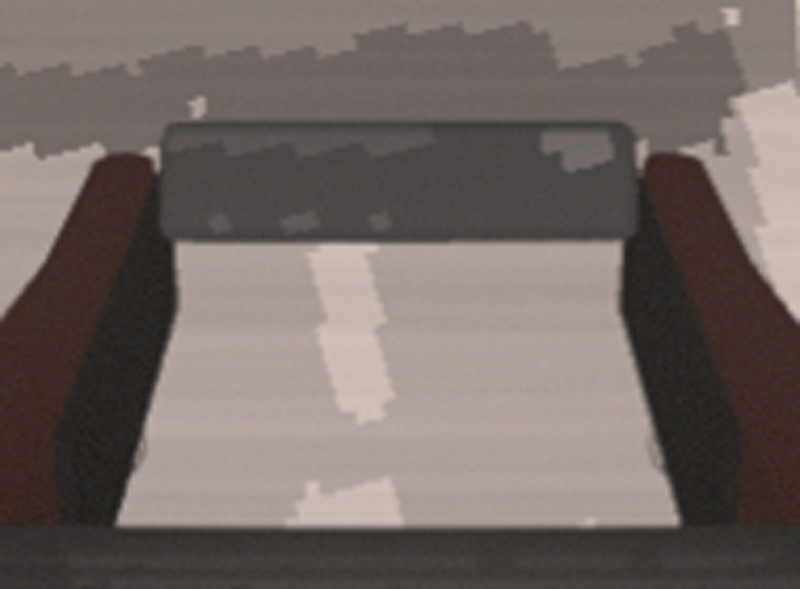

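The holes are now hidden by the fingers, seen as slivers at crop (137,455) and (655,455). I'll push in along the normal by feel.

play_rows([
  [[-0.0025,0,0.0045,0,0.5],[-0.0045,0,0.009,0,0.5],[-0.0066,0,0.0124,0,0.5],[-0.008,0,0.015,0,0.5],[-0.0085,0,0.016,0,0.5]],
])

```text
t: 10.38
eef_pos: [0.5735, -0.1327, 0.1014]
tcp_rot: [[-0.979, 0.202, -0.0], [0.202, 0.979, 0.0], [0.0, -0.0, -1.0]]
wrist_force: [0.1, 0.3, -2.3]
grip_width: 0.0554
grip_force: 20.0
```

```bash
python3 tilt.py
```

```text
10.425 [ 0.5735 -0.1327  0.1015] [ 0.202  0.979 -0.   ] [-0.4 -0.8 -2.2] 0.05547878275564782
n 3316 3156 tilt deg (x-slope; + = holes end [-tool x] up) 27.05867302310986 roll 0.2776275533441252 plate top below TCP 0.006038533486732341
```

play_rows([
  [[-0.0016,0,0.0031,0,0.5],[-0.0033,0,0.0062,0,0.5],[-0.0033,0,0.0062,0,0.5]],
])

```text
t: 10.8
eef_pos: [0.5766, -0.1332, 0.0952]
tcp_rot: [[-0.979, 0.202, -0.0], [0.202, 0.979, 0.0], [0.0, -0.0, -1.0]]
wrist_force: [1.0, 0.8, -3.6]
grip_width: 0.0557
grip_force: 20.0
```

```bash
python3 tilt.py
```

```text
10.85 [ 0.5766 -0.1333  0.0954] [ 0.202  0.979 -0.   ] [-0.2  0.2 -2.9] 0.055760802811161886
n 3328 3158 tilt deg (x-slope; + = holes end [-tool x] up) 27.06565492436287 roll 0.31587590267379184 plate top below TCP 0.006215810645509678
```

The tool is 25 mm down with no contact force and no change of tilt, so the pins are in the holes. I'll continue.

play_rows([
  [[-0.0023,0,0.0044,0,0.5],[-0.0047,0,0.0088,0,0.5],[-0.0066,0,0.0124,0,0.5],[-0.0066,0,0.0124,0,0.5]],
])

```text
t: 11.35
eef_pos: [0.583, -0.1346, 0.0827]
tcp_rot: [[-0.979, 0.202, -0.001], [0.202, 0.979, 0.0], [0.001, -0.0, -1.0]]
wrist_force: [-0.5, 0.4, -2.5]
grip_width: 0.0555
grip_force: 20.0
```

```bash
python3 tilt.py
```

```text
11.4 [ 0.583  -0.1347  0.0829] [ 0.202  0.979 -0.   ] [ 0.   0.4 -3.5] 0.05596134077907104
n 4165 3142 tilt deg (x-slope; + = holes end [-tool x] up) 27.09466346442574 roll 0.30037048098570684 plate top below TCP 0.006270800346228687
```

play_rows([
  [[-0.0012,0,0.0022,0,0.5],[-0.0023,0,0.0044,0,0.5],[-0.0023,0,0.0044,0,0.5]],
])

```text
t: 11.78
eef_pos: [0.5851, -0.135, 0.0793]
tcp_rot: [[-0.979, 0.202, -0.001], [0.202, 0.979, 0.001], [0.001, 0.0, -1.0]]
wrist_force: [-3.4, 0.9, 4.7]
grip_width: 0.0556
grip_force: 20.0
```

```bash
python3 tilt.py; python3 rel.py 28|head -4
```

```text
11.825 [ 0.5851 -0.135   0.0793] [0.202 0.979 0.   ] [-4.1  1.2  4. ] 0.055845184457097914
n 4290 2964 tilt deg (x-slope; + = holes end [-tool x] up) 30.147012997046897 roll 0.26423043252669043 plate top below TCP 0.0074050952842135255
peg+ 256 [[-53.2, 43.2, 20.8], [-48.1, 47.1, 27.1], [-44.2, 51.7, 28.7]]
peg- 272 [[-53.2, -50.1, 21.0], [-48.0, -45.2, 27.5], [-44.2, -41.1, 29.3]]
bartop 2801 [[-8.4, -23.1, 51.4], [-1.5, -0.5, 53.6], [4.8, 23.0, 55.0]]
plate 2033 [[12.2, -19.0, 8.3], [21.1, -0.3, 9.7], [29.8, 19.0, 11.0]]
```

play_rows([
  [[-0.0005,0,0.0009,0,0.5],[-0.0007,0,0.0013,0,0.5],[-0.0007,0,0.0013,0,0.5]],
])

```text
t: 12.25
eef_pos: [0.5851, -0.135, 0.0793]
tcp_rot: [[-0.979, 0.202, -0.001], [0.202, 0.979, 0.001], [0.001, 0.001, -1.0]]
wrist_force: [-11.1, 2.0, 17.8]
grip_width: 0.0556
grip_force: 20.0
```

play_rows([
  [[0,0,0,0,0.6],[0,0,0,0,0.7],[0,0,0,0,0.8],[0,0,0,0,0.85],[0,0,0,0,0.85]],
])

```text
t: 12.88
eef_pos: [0.5862, -0.1352, 0.0772]
tcp_rot: [[-0.979, 0.202, -0.0], [0.202, 0.979, -0.0], [0.0, -0.0, -1.0]]
wrist_force: [-0.0, 0.4, -0.2]
grip_width: 0.0743
grip_force: 0.0
```

```bash
python3 tilt.py; python3 rel.py 28|head -5
```

```text
12.925 [ 0.5861 -0.1352  0.0773] [ 0.202  0.979 -0.   ] [ 0.  -0.1  0.5] 0.07443138428210937
n 4428 3044 tilt deg (x-slope; + = holes end [-tool x] up) 29.837911707326615 roll 0.33002184837437004 plate top below TCP 0.004598728046073758
peg+ 200 [[-52.9, 43.1, 20.9], [-47.4, 46.6, 29.2], [-43.9, 51.9, 30.0]]
peg- 168 [[-52.7, -50.1, 20.4], [-47.0, -44.3, 28.6], [-43.9, -40.9, 30.0]]
bartop 1736 [[-8.8, -23.0, 47.2], [-1.4, 1.4, 55.4], [5.1, 23.0, 56.0]]
plate 1036 [[12.2, -19.4, 10.5], [21.0, 0.6, 11.5], [29.6, 19.0, 12.0]]
plate- 1628 [[-53.2, -19.0, 10.5], [-36.4, 1.0, 11.6], [-20.6, 19.2, 12.0]]
```

It is released, and the plate tilt of about 28° matches the face. I'll retreat straight up and check.

play_rows([
  [[0,0,-0.02,0,0.85],[0,0,-0.06,0,0.85],[0,0,-0.11,0,0.85],[0.03,0,-0.16,0,0.85],[0.08,0.02,-0.18,0,0.85],[0.12,0.06,-0.18,0,0.85],[0.12,0.1,-0.18,0,0.85],[0.12,0.12,-0.18,0,0.85]],
])

```text
t: 13.98
eef_pos: [0.4928, 0.009, 0.2579]
tcp_rot: [[-0.98, 0.2, 0.001], [0.2, 0.98, 0.001], [-0.001, 0.001, -1.0]]
wrist_force: [-0.1, -0.1, -0.5]
grip_width: 0.0744
grip_force: 0.0
```

```bash
python3 - <<'E'
from h import *
s=arm.observe(); print(s['t'],s['eef_pos'].round(3),s['wrist_force'].round(1))
c=cam('top'); b=cam('scene')
F=np.array([.5908,-.1574,.071]); a=np.radians(28); h=np.array([.979,-.203,0]); X=h*np.cos(a)+[0,0,np.sin(a)]; Y=np.array([.203,.979,0]); N=-h*np.sin(a)+np.array([0,0,np.cos(a)]); M=np.c_[X,Y,N]
v,u=np.mgrid[100:220,300:440]; L=(deep(c,np.c_[u.ravel(),v.ravel()])-F)@M
k=(L[:,2]>.045)&(L[:,2]<.056)&(abs(L[:,0])<.05); print('bar top centre',L[k].mean(0).round(4),k.sum())
k=(L[:,2]>.002)&(L[:,2]<.011)&(abs(L[:,0])<.08)&(abs(L[:,1]-.02)<.06); A=np.c_[L[k][:,:2],np.ones(k.sum())]
w,*_=np.linalg.lstsq(A,L[k][:,2],rcond=None); print('plate: slope',w.round(4),'rms',(A@w-L[k][:,2]).std().round(4),'x range',np.percentile(L[k][:,0],[1,99]).round(3),'y',np.percentile(L[k][:,1],[1,99]).round(3))
o=np.zeros((600,800,3),np.uint8); o[:,:400]=cv2.resize(c['image'][115:220,335-5:405-5+0,::-1],(400,600),interpolation=cv2.INTER_CUBIC)
o[:320,400:]=cv2.resize(b['image'][185:257,238:328,::-1],(400,320),interpolation=cv2.INTER_CUBIC); o[340:590,400:]=cv2.resize(b['image'][:,:,::-1],(400,250))
cv2.imwrite('pics/fin.png',o)
E
```

```text
13.975 [0.493 0.009 0.258] [-0.1 -0.1 -0.5]
bar top centre [0.0044 0.0194 0.0498] 100
plate: slope [-0.0028  0.0012  0.0058] rms 0.0022 x range [-0.071  0.069] y [-0.039  0.078]
```

View pics/fin.png

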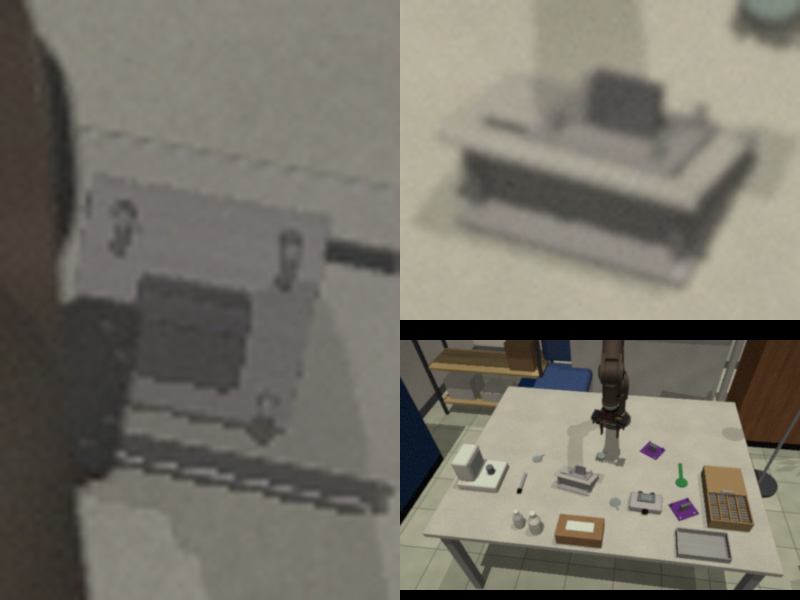

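The final picture shows both pins through the holes, at crop (122,225) and (290,255). The plate lies flat on the face: the bar top is 49.8 mm out, at x +4.4 mm. Nothing else has moved, so I'll hand in.

```bash
python3 -c "
from workcell import arm
print(arm.close_job())"
```

```text
the job is handed in; nothing more can be done
None
```

The holder hangs by both holes on the pins with its hole end uppermost, flat against the rest and released; nothing else looked moved in the last pictures, and I handed the job in at about 14 s.

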